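# Snap the weighing platter back onto the kitchen scale

### The job

The kitchen scale's steel platter has been washed: pick it up (the ring on it gives a good hold) and put it back on the scale. Rest it lightly on the three balls of the scale's spider, turn it until they drop into the grooves under it, then press it straight down until the spring catch snaps and pulls it fully and evenly home, and let go. Never push the scale past the end of its dial (2 kg), and leave the other things where they stand.

Things in the scene. Friction and masses are not known exactly. Their poses are not given: they have to be found in the camera images.
- scale: Mechanical kitchen scale, fixed: white housing 140 x 164 mm, 90 mm high, origin under its centre, z up; a round dial in its front (-x side): zero at the top, each long stroke 500 g, last stroke 2 kg (20 N). A stem comes out of its top and carries a bare steel spider until the platter is on.
- hub (a point): Centre of the three-armed steel spider, 116 mm above the scale's origin unloaded. A 10 mm steel ball stands on each arm, centres level with this point, 60 mm from it, 120 degrees apart. The spider swivels stiffly (0.12 N m) on the stem: one arm stands anywhere within 45 degrees of the scale's +x; this angle is not reported (these axes do not swivel): see it or feel for it.
- seat (a point): Point on the stem axis 12 mm below hub, 104 mm above the scale's origin unloaded; it sinks with the stem. The platter's origin lies here when it is home. Axes as the scale's.
- sink (a joint): How far the stem has sunk, m: 0 unloaded, grows downward, 2.5 N per mm (the platter's own weight is balanced). 8 mm is 20 N, the end of the dial; hard stop at 10 mm.
- platter: Round steel platter, loose, lying on its skirt: 160 mm wide, 0.30 to 0.40 kg; origin at the centre of the skirt's lower edge, z up; flat top 28 mm above. Under it three radial V grooves 120 degrees apart, the first along its +x, 17 mm wide at the mouth, each below an 18 mm long, 2 mm high bead on the top: it goes home at three turns. With the balls off the grooves it rides 11.7 mm above home.
- ring (a point): Centre of the upper edge of the bowl ring on the platter's top, 46 mm above the platter's origin: a ring 56 mm outside, 3 mm wall, 18 mm high. Grip across its outside.
- stud (a point): Centre of the 14 mm ball stud under the platter's middle, 8 mm above the platter's origin. It enters the hub's 25 mm bore (upper edge 3 mm above hub) and snaps into three sprung plungers there: from 8 mm above home they resist with about 14 N (platter's weight plus 10 N of push), in the last 3 mm they pull it home.
- sugar_jar: Squat ribbed glass sugar jar, 92 mm wide, 74 mm high, origin under its centre; bystander.
- tin_beans: Food tin, 75 mm wide, 58 mm high, origin under its centre; bystander.
- wooden_spoon: Wooden spoon lying near the front edge, 310 x 47 x 14 mm, long along its x; bystander.

How it is judged (in metres and radians):
On the way:
1. the platter is lifted clear of the worktop (height (world z) of platter above 0.04 m and contact force between platter and the fingers above 1 N), for 0.2 s.
At the end, for the whole second after the job is handed in: The platter is home on the three balls (origin within 2 mm of height and 3 mm sideways of the seat), level within 2 degrees, at rest, and nothing bears on it (sink under 1.5 mm) (z of platter in the frame of seat between -0.003 and 0.002 m and horizontal distance between platter and seat below 0.003 m and angle between platter's own z axis and vertical below 0.035 rad and value of joint sink below 0.0015 m and linear speed of platter below 0.01 m/s); the robot touches nothing.
It fails at once if the scale is pushed past the end of its dial (more than 20 N, 8 mm of sink) (value of joint sink above 0.008 m).
It fails at once if the platter is dropped or banged onto the scale (over 0.25 m/s within 3 cm above home) (horizontal distance between platter and seat below 0.06 m and z of platter in the frame of seat between 0.0105 and 0.03 m and linear speed of platter above 0.25 m/s).
It fails at once if the sugar jar is moved more than 3 cm or tipped (distance of sugar_jar from where it was at the start of the episode above 0.03 m or angle between sugar_jar's own z axis and vertical above 0.3 rad).
It fails at once if the tin is moved more than 3 cm or tipped (distance of tin_beans from where it was at the start of the episode above 0.03 m or angle between tin_beans's own z axis and vertical above 0.3 rad).
It fails at once if the wooden spoon is moved more than 3 cm (distance of wooden_spoon from where it was at the start of the episode above 0.03 m).
It also fails if it takes over 61 s, if anything falls off the work surface, if the arm or the gripper's body presses on something with over 40 N, if the wrist force passes 120 N, or if a joint passes its speed limit or range.

### The arm

A 6-joint arm with a two-finger parallel gripper is mounted at the origin on a cart in front of the work surface, level with it; the furniture and walls round the work are solid. World frame = base frame: x ahead of the robot, y to its left, z up, the work surface at z = 0. Lengths are in m, angles in degrees, forces in N, time in s.
With the tool pointing down it reaches from about 0.4 to 0.825 m from the base axis. Payload 7 kg.
Tool frame: the origin (TCP) lies between the finger pads; the fingertips stand 25 mm ahead of it and the grasp point (between the pads) lies 6 mm ahead of it; z points along the fingers, y is the line along which they close (so a half turn about z gives the same grasp; the last joint's range is limited). The gripper opens to 88 mm and grips with 3 to 60 N. Pads are 19 mm wide; open, the fingers measure 130 mm over their backs; the gripper's body (78 mm by 193 mm) begins 47 mm behind the grasp point.
Start: joints at [16.507, 20.546, 0.682, 0, -70.136, -16.507], TCP at [0.675, -0, 0.252] pointing down, gripper open.
Joint ranges: [-176.03, 176.03], [-82.01, 121.73], [-58.28, 71.71], [-173.87, 95.51], [-174.79, -0.11], [-173.66, 173.66]. Speed limits (degrees/s): [136.94, 136.94, 172.46, 180, 180, 180].

### API

Orientations are given as [roll, pitch, yaw] about the fixed x, y, z axes, in that order (R = Rz(yaw) Ry(pitch) Rx(roll)).
In Python, from plant import status, optics, job gives the robot as it stands. The module is installed in compiled form; this text tells all that it offers.
- The arm moves only by the tool nudge_tcp, called by a JSON object that holds its "api" and its "payload", one argument or row to a line. Schema: {"type":"object","properties":{"increments":{"type":"object","properties":{"sx":{"type":"array","items":{"type":"number"},"minItems":1,"maxItems":8},"sy":{"type":"array","items":{"type":"number"},"minItems":1,"maxItems":8},"sz":{"type":"array","items":{"type":"number"},"minItems":1,"maxItems":8},"yaw":{"type":"array","items":{"type":"number"},"minItems":1,"maxItems":8},"aperture":{"type":"array","items":{"type":"number"},"minItems":1,"maxItems":8}},"additionalProperties":false,"required":["sx","sy","sz","yaw","aperture"]},"only":{"type":"string"},"quiet":{"type":"boolean"},"lines":{"type":"string"}},"required":["increments"],"additionalProperties":false}. increments is an object with one list for each field, all of the same length, 1 to 8, a row being the entries at one place: sx, sy, sz (the shift in m), yaw (a turn about the tool's z in degrees), aperture (the finger opening in m); each row is the pose to reach, as a shift and turn from the pose commanded when the call began, along the tool's axes at that moment; what a row does not reach only later rows make up. A row lasts 1/8 s, in which the tool goes at most 0.0625 m and 10.7 degrees, less where a joint would pass 70% of its speed; a pose out of reach is approached as far as the arm can. The fingers move at their own pace and stop on an object; the grip force is fixed at half the most. Time passes only in rows, so rows that do not move let the fingers close. The tool returns the time, the measured TCP pose, the force, the opening and the grip force at its end. only (a regular expression) keeps the lines of the reply that match it, lines (a string "A,B") keeps lines A to B, and quiet returns only ok. Input that does not fit is refused with a message, and nothing moves.
- status.get_obs(): the state, without advancing time (a new reading comes with each control period).
- optics.snapshot(name): name is "scene" or "side" or "wrist"; returns a dict with "frame" (420x560x3 uint8, red, green, blue), "z_map" (420x560 float32, m along the optical axis (not along the pixel's ray), 0 where there is no reading), "fovy" (degrees; the focal length in pixels is half the picture's height over the tangent of half this angle, whatever the lens; pixels are square), "cx", "cy" (the principal point, pixels), "R" (3x3) and "t" (3): a world point X has camera coordinates R X + t; the wrist camera has in their place "T_tool_cam" (4x4, takes a point from camera to tool coordinates, whose origin is the TCP and whose axes are the flange's). Camera axes: x right, y down, z forward; pixel columns grow to the right and rows downward; lengths in m; the calibration is good to about 2 mm. A picture is of the moment at which its call begins: read the wrist's pose just before it.
- job.close_job(): hands the job in; it is judged then, once.
The state is a dict: "clock": time; "joint_pos": joint angles; "qvel": joint speeds; "tau": joint torques, N m; "tool_pos": TCP position; "orientation": TCP orientation; "force": force on the tool from outside, world axes, zero at the start; "moment": the same for the moment, N m; "opening": finger opening in m; "gripper_force": force on a finger pad.
Only numpy, scipy, OpenCV 4.12 (cv2) and the standard library are available. Lean on these libraries where they do the work, as an engineer would, in place of code of your own. Each camera call takes 0.05 s, during which the arm holds its last target. There are 200 camera calls.

## Working session

There is one attempt and no reset: what is moved stays moved. The work goes in short steps, Python scripts to look and compute and a tool call to move; the robot and the scene stay as the last step left them, time stands still between calls to the robot, and variables do not carry over. Pictures are saved under pics/ and viewed, at most 10 in all, crops included, and the job is handed in when it is done.

```bash
mkdir -p pics
```

Create h.py:
```python
import numpy as np, cv2
from plant import status, optics
from scipy.spatial.transform import Rotation as Ro
def snap(n):
    o=status.get_obs(); s=optics.snapshot(n)
    f=s['frame'].shape[0]/2/np.tan(np.radians(s['fovy'])/2)
    if n=='wrist':
        T=np.eye(4);T[:3,:3]=Ro.from_euler('xyz',o['orientation'],degrees=True).as_matrix();T[:3,3]=o['tool_pos']
        M=T@s['T_tool_cam']
    else:
        M=np.eye(4);M[:3,:3]=s['R'].T;M[:3,3]=-s['R'].T@s['t']
    s['M']=M;s['f']=f;return s
def cloud(s):
    z=s['z_map'];v,u=np.indices(z.shape)
    P=np.stack([(u-s['cx'])*z/s['f'],(v-s['cy'])*z/s['f'],z],-1)
    W=P@s['M'][:3,:3].T+s['M'][:3,3];W[z==0]=np.nan;return W
def ray(s,u,v,h):
    d=s['M'][:3,:3]@np.array([(u-s['cx'])/s['f'],(v-s['cy'])/s['f'],1]);o=s['M'][:3,3]
    return o+d*(h-o[2])/d[2]
def save(s,n): cv2.imwrite('pics/'+n,s['frame'][:,:,::-1])
```

Run:
```python
from h import *
print(status.get_obs())
a=[snap(n) for n in('scene','side','wrist')]
for s,n in zip(a,'abc'): print(s['M'].round(3).tolist(),s['f'])
im=np.vstack([np.hstack([a[0]['frame'],a[1]['frame']]),np.hstack([a[2]['frame'],a[2]['frame']*0])])
cv2.imwrite('pics/all.png',cv2.resize(im,(800,600),interpolation=cv2.INTER_AREA)[:,:,::-1])
```

```text
{'clock': 0.0, 'joint_pos': array([ 1.65068110e+01,  2.05902638e+01,  6.32722618e-01, -1.94362711e-02,
       -7.01364160e+01, -1.65065735e+01]), 'qvel': array([ 0.03974008,  0.0096471 , -0.03104745, -0.09512144,  0.05621171,
       -0.07865915]), 'tau': array([-8.00930356e-04, -5.82726967e+01,  2.93058443e+01,  6.99745238e+00,
        6.93249181e-03, -2.06530804e-04]), 'tool_pos': array([ 6.74539627e-01, -3.21933880e-05,  2.50630049e-01]), 'orientation': array([ 1.79904723e+02, -9.17978399e-03, -9.00063739e+01]), 'force': array([0.28440144, 0.05800579, 0.28663101]), 'moment': array([-0.01917917,  0.0314424 ,  0.03518855]), 'gripper_force': 0.0, 'opening': 0.08768217453645898}
[[0.897, -0.31, 0.315, 0.25], [-0.442, -0.65, 0.618, -0.673], [0.013, -0.694, -0.72, 0.839], [0.0, 0.0, 0.0, 1.0]] 538.9419898785189
[[-0.882, -0.3, 0.362, 0.267], [-0.47, 0.527, -0.708, 0.57], [0.022, -0.795, -0.606, 0.622], [0.0, 0.0, 0.0, 1.0]] 384.9771883366909
[[-1.0, 0.0, -0.002, 0.675], [-0.0, 0.967, 0.255, -0.068], [0.002, 0.255, -0.967, 0.384], [0.0, 0.0, 0.0, 1.0]] 351.8619316365036
```

View pics/all.png

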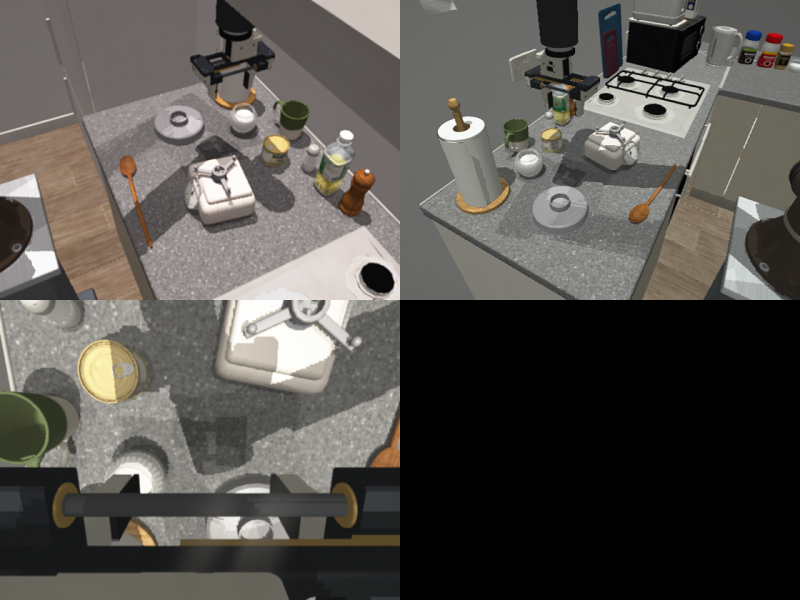

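The scene view (half scale) shows the platter with its ring at about (180,120) and the scale with its bare spider at (220,172). The side view shows the platter at (560,205). In the wrist view, the hub is at (308,308) with balls near (250,328) and (355,343). Next I'll measure them.

Run:
```python
from h import *
for n in('scene','side','wrist'):
    s=snap(n);W=cloud(s);np.save(n+'.npy',W)
    for nm,lo,hi,b in(('rim',.023,.033,(.35,.9,.0,.4)),('ring',.042,.05,(.3,.9,.0,.4)),('hub',.11,.125,(.4,.75,-.35,-.05)),('housing',.08,.095,(.4,.75,-.4,-.0))):
        m=(W[...,2]>lo)&(W[...,2]<hi)&(W[...,0]>b[0])&(W[...,0]<b[1])&(W[...,1]>b[2])&(W[...,1]<b[3])
        k,l,st,c=cv2.connectedComponentsWithStats(m.astype('uint8'))
        for i in range(1,k):
            if st[i,4]>40:
                p=W[l==i]; print(n,nm,st[i].tolist(),p.mean(0).round(4),p[:,:2].min(0).round(3),p[:,:2].max(0).round(3), cv2.minEnclosingCircle(p[:,:2].astype('float32')))
s=snap('scene');t=snap('side')
a=cv2.resize(s['frame'][190:330,210:370],(400,350),interpolation=3);b=cv2.resize(s['frame'][130:210,200:300],(400,320),interpolation=3)
c=cv2.resize(t['frame'][160:240,250:350],(400,320),interpolation=3)[:250];d=cv2.resize(t['frame'][255:330,180:270],(400,333),interpolation=3)[:250]
im=np.vstack([np.hstack([a,np.vstack([b,b[:30]*0])]),np.hstack([c,d])])
cv2.imwrite('pics/crop.png',im[:,:,::-1])
```

```text
scene rim [304, 118, 46, 24, 153] [0.8033 0.1931 0.0281] [0.773 0.167] [0.87  0.272] ((0.8259817361831665, 0.22492974996566772), 0.05867835134267807)
scene rim [216, 147, 69, 49, 2027] [0.5893 0.1485 0.0296] [0.516 0.082] [0.672 0.237] ((0.593323290348053, 0.15988722443580627), 0.0795818492770195)
scene rim [239, 159, 21, 11, 144] [0.5979 0.1713 0.0302] [0.577 0.152] [0.62  0.188] ((0.5981012582778931, 0.17268460988998413), 0.022670134902000427)
scene rim [321, 172, 36, 12, 81] [0.7548 0.0432 0.0282] [0.73  0.028] [0.796 0.077] ((0.7633192539215088, 0.0567968413233757), 0.03900567814707756)
scene ring [306, 122, 44, 14, 110] [0.8064 0.1841 0.046 ] [0.773 0.166] [0.865 0.237] ((0.8209518194198608, 0.20944711565971375), 0.05193665996193886)
scene ring [237, 154, 26, 19, 152] [0.5939 0.1591 0.0462] [0.566 0.131] [0.622 0.189] ((0.5939227342605591, 0.1598486602306366), 0.029194260016083717)
scene ring [320, 161, 41, 18, 147] [0.7546 0.0465 0.0458] [0.728 0.026] [0.814 0.1  ] ((0.7726648449897766, 0.06932493299245834), 0.04520875960588455)
scene hub [271, 231, 11, 9, 43] [ 0.5257 -0.109  
[... 3853 characters left out ...]
574142336845398, -0.1392192840576172), 0.01947927661240101)
wrist hub [346, 33, 15, 16, 181] [ 0.6293 -0.1185  0.1196] [ 0.624 -0.124] [ 0.634 -0.114] ((0.6288654804229736, -0.11669754981994629), 0.004165090154856443)
wrist hub [489, 51, 17, 15, 193] [ 0.5271 -0.1072  0.1194] [ 0.521 -0.112] [ 0.531 -0.103] ((0.5263270139694214, -0.10666746646165848), 0.005126536823809147)
wrist housing [316, 0, 161, 113, 10998] [ 0.5945 -0.11    0.09  ] [ 0.522 -0.155] [ 0.651 -0.071] ((0.5881057977676392, -0.11485407501459122), 0.06602362543344498)
wrist housing [457, 0, 39, 42, 1006] [ 0.5304 -0.1415  0.0884] [ 0.515 -0.155] [ 0.546 -0.124] ((0.5281350016593933, -0.14165347814559937), 0.01821199432015419)
```

View pics/crop.png

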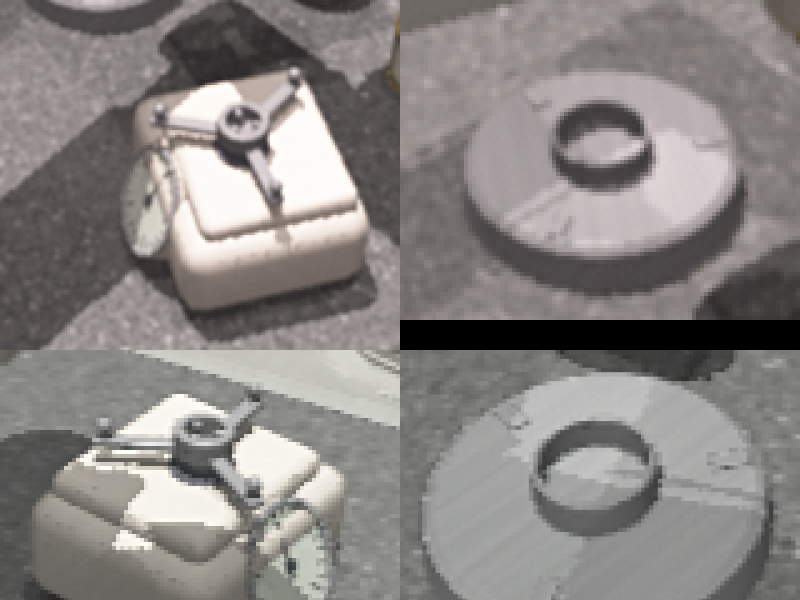

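The crop shows the three-armed spider, with balls at (295,75), (160,115) and (277,200) in the top-left panel. On the platter I see three faint bead marks: top-right panel (540,100), (712,145), (555,228), and bottom-right panel (513,415), (725,460), (550,585).

Run:
```python
from h import *
s=snap('scene');t=snap('side')
C=np.array([.5945,.1600])
for q,L in((s,[(200+(x-400)/4,130+y/4) for x,y in((540,100),(712,145),(555,228))]),(t,[(180+(x-400)/4.444,255+(y-350)/4.444) for x,y in((513,415),(725,460),(550,585))])):
    for u,v in L:
        p=ray(q,u,v,.029)[:2]-C;print(p.round(4),np.hypot(*p).round(4),np.degrees(np.arctan2(p[1],p[0])).round(1))
```

```text
[-0.0123  0.0563] 0.0576 102.4
[ 0.0599 -0.0208] 0.0634 -19.2
[-0.0462 -0.0447] 0.0643 -135.9
[ 0.058  -0.0186] 0.0609 -17.8
[-0.0432 -0.0431] 0.061 -135.1
[-0.0146  0.0532] 0.0552 105.3
```

{"api": "nudge_tcp", "payload": {
  "increments": {"sx":[-0.03,-0.06,-0.06,-0.06],"sy":[0.04,0.08,0.08,0.08],"sz":[0,0,0,0],"yaw":[0,0,0,0],"aperture":[0.088,0.088,0.088,0.088]}
}}

```text
clock: 1.0
tool_pos: [0.5952, 0.0602, 0.2521]
orientation: [-179.9, 0.0, -90.0]
force: [0.7, 0.8, 0.2]
opening: 0.0877
gripper_force: 0.0
```

Run:
```python
from h import *
s=snap('wrist');W=cloud(s)
v,u=np.where((W[...,2]>.02)&(W[...,2]<.05)&(abs(W[...,0]-.5945)<.085)&(abs(W[...,1]-.16)<.085))
m=(W[...,2]>.043)&(W[...,2]<.05)&(np.hypot(W[...,0]-.5945,W[...,1]-.16)<.04)
print(cv2.minEnclosingCircle(W[m][:,:2].astype('float32')),W[m].mean(0))
m=(W[...,2]>.0292)&(W[...,2]<.034)&(abs(np.hypot(W[...,0]-.5945,W[...,1]-.16)-.06)<.014);a=np.degrees(np.arctan2(W[m][:,1]-.16,W[m][:,0]-.5945))
print(np.histogram(a,range(-180,181,10))[0].tolist())
a,b,c,d=v.min()-5,v.max()+5,u.min()-5,u.max()+5;print(a,b,c,d)
cv2.imwrite('pics/plat.png',cv2.resize(s['frame'][a:b,c:d],None,fx=3.5,fy=3.5,interpolation=3)[:600,:800,::-1])
```

```text
((0.5953043699264526, 0.14720693230628967), 0.02533753775060177) [0.59575919 0.13689994 0.04601468]
[22, 50, 51, 50, 131, 67, 55, 59, 45, 55, 67, 57, 50, 58, 65, 63, 121, 31, 0, 0, 0, 13, 26, 30, 30, 39, 31, 40, 113, 30, 26, 24, 7, 0, 0, 0]
196 336 213 361
```

View pics/plat.png

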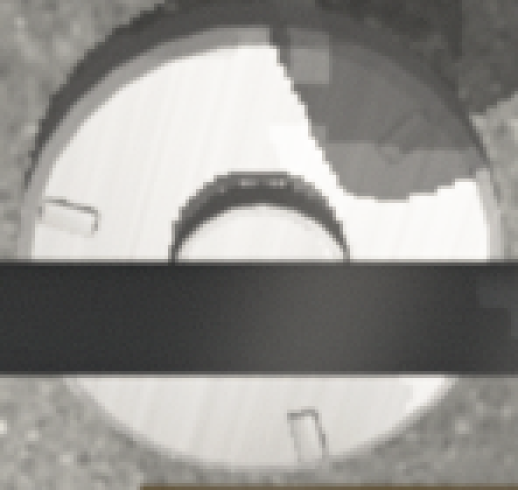

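The wrist picture shows the beads clearly at (70,217), (308,437) and, in shadow, about (410,135). I'll refine the angle using the bead mid-points.

Run:
```python
from h import *
s=snap('wrist');W=cloud(s)
P=[ray(s,213+x/3.5,196+y/3.5,.030)[:2] for x,y in((69,217),(307,436),(410,135))]
for C in((.5945,.16),(.5952,.1595)):
  for p in P: q=p-C;print(q.round(4),np.hypot(*q).round(4),np.degrees(np.arctan2(q[1],q[0])).round(1))
m=(W[...,2]>.025)&(W[...,2]<.031)&(abs(W[...,0]-.5945)<.085)&(abs(W[...,1]-.16)<.085)
p=W[m][:,:2];print(cv2.minEnclosingCircle(p.astype('float32')))
```

```text
[ 0.0599 -0.0187] 0.0628 -17.3
[-0.0147  0.058 ] 0.0598 104.2
[-0.0449 -0.0455] 0.064 -134.6
[ 0.0592 -0.0182] 0.062 -17.0
[-0.0154  0.0585] 0.0605 104.7
[-0.0456 -0.045 ] 0.0641 -135.4
((0.5954934358596802, 0.15811435878276825), 0.07744070142507553)
```

{"api": "nudge_tcp", "payload": {
  "increments": {"sx":[-0.05,-0.0993,-0.0993,-0.0993,-0.0993,-0.0993,-0.0993,-0.0993],"sy":[0,0,0,0,0,0,0,0],"sz":[0.03,0.06,0.12,0.15,0.18,0.196,0.196,0.196],"yaw":[0,0,0,0,0,0,0,0],"aperture":[0.088,0.088,0.088,0.088,0.088,0.088,0.088,0.088]}
}}

```text
clock: 2.1
tool_pos: [0.5956, 0.1591, 0.0558]
orientation: [-180.0, 0.0, -90.0]
force: [-0.1, -0.1, 0.3]
opening: 0.088
gripper_force: 0.0
```

{"api": "nudge_tcp", "payload": {
  "increments": {"sx":[0,0,0,0,0,0],"sy":[0,0,0,0,0,0],"sz":[0,0,0,0,0,0],"yaw":[0,0,0,0,0,0],"aperture":[0.04,0.04,0.04,0.04,0.04,0.04]}
}}

```text
clock: 2.85
tool_pos: [0.595, 0.1593, 0.0557]
orientation: [-180.0, 0.0, -90.0]
force: [-0.3, -0.2, 1.1]
opening: 0.0559
gripper_force: 30.0
```

{"api": "nudge_tcp", "payload": {
  "increments": {"sx":[0,0,0,0,0,0,0],"sy":[0,0,0,0,0,0,0],"sz":[-0.02,-0.05,-0.09,-0.13,-0.16,-0.16,-0.16],"yaw":[0,0,0,0,0,0,0],"aperture":[0.04,0.04,0.04,0.04,0.04,0.04,0.04]}
}}

```text
clock: 3.72
tool_pos: [0.594, 0.159, 0.2139]
orientation: [179.9, -0.0, -90.0]
force: [-0.4, -0.2, -4.3]
opening: 0.0563
gripper_force: 29.9
```

{"api": "nudge_tcp", "payload": {
  "increments": {"sx":[0.03,0.08,0.13,0.18,0.23,0.27,0.29,0.3],"sy":[0.003,0.008,0.013,0.0205,0.0205,0.0205,0.0205,0.0205],"sz":[0,0,0,0,0,0,0,0],"yaw":[-5,-10,-16,-24,-32,-38,-41,-41],"aperture":[0.04,0.04,0.04,0.04,0.04,0.04,0.04,0.04]}
}}

```text
clock: 4.72
tool_pos: [0.5734, -0.1418, 0.2135]
orientation: [179.9, 0.1, -49.1]
force: [-1.0, 0.0, -3.7]
opening: 0.0565
gripper_force: 29.9
```

{"api": "nudge_tcp", "payload": {
  "increments": {"sx":[0,0,0],"sy":[0,0,0],"sz":[0,0,0],"yaw":[0,0,0],"aperture":[0.04,0.04,0.04]}
}}

```text
clock: 5.1
tool_pos: [0.5746, -0.1399, 0.2155]
orientation: [-180.0, 0.0, -49.0]
force: [0.3, 1.0, -3.6]
opening: 0.0561
gripper_force: 29.9
```

Run:
```python
from h import *
print(status.get_obs())
a=snap('scene');b=snap('side')
A=cv2.resize(a['frame'][150:330,190:390],(400,360),interpolation=3);B=cv2.resize(b['frame'][100:280,220:420],(400,360),interpolation=3)
cv2.imwrite('pics/over.png',np.hstack([A,B])[:,:,::-1])
for n,s in(('scene',a),('side',b)):
    W=cloud(s)
    for lo,hi in((.183,.193),(.203,.211)):
        m=(W[...,2]>lo)&(W[...,2]<hi)&(np.hypot(W[...,0]-.575,W[...,1]+.14)<.09)
        if m.sum()>5:print(n,m.sum(),cv2.minEnclosingCircle(W[m][:,:2].astype('float32')),W[m].mean(0))
```

```text
{'clock': 5.1, 'joint_pos': array([ 5.24037468e+00,  1.42235120e+01, -1.31805615e+01, -9.27403160e-03,
       -6.25950063e+01,  3.58051540e+01]), 'qvel': array([-0.1331043 , -0.15275805,  0.08926878,  0.02842351,  0.0722147 ,
        0.17350952]), 'tau': array([-1.62837217e-01, -4.98277581e+01,  2.91704518e+01,  7.17903882e+00,
        7.56348926e-02, -1.57294812e-02]), 'tool_pos': array([ 0.57455889, -0.13985688,  0.21551127]), 'orientation': array([-1.79994437e+02,  6.13911978e-03, -4.89587396e+01]), 'force': array([ 0.34000081,  1.04225412, -3.62226179]), 'moment': array([-0.05592429,  0.06024917,  0.02267347]), 'gripper_force': 29.93708741851151, 'opening': 0.05610071895280833}
scene 2851 ((0.5741983652114868, -0.14083127677440643), 0.07857353985309601) [ 0.57096084 -0.1687161   0.18873064]
scene 66 ((0.567090630531311, -0.15374544262886047), 0.03423633798956871) [ 0.57138036 -0.16334743  0.20588115]
side 1345 ((0.5747962594032288, -0.13813282549381256), 0.07756064832210541) [ 0.56526261 -0.1178135   0.18813276]
side 149 ((0.5731883645057678, -0.13585488498210907), 0.04411759972572327) [ 0.57278379 -0.13526915  0.20616572]
```

View pics/over.png

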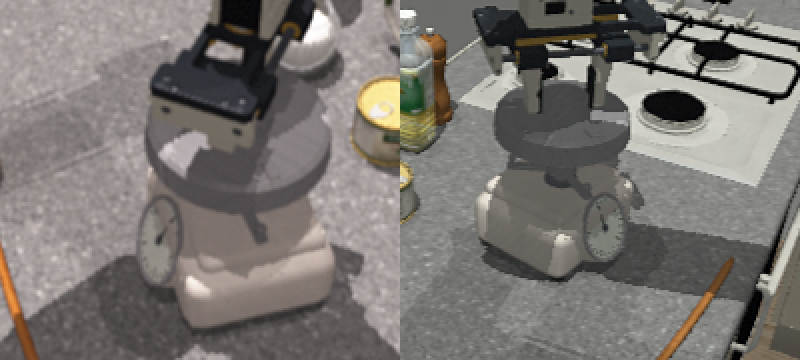

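The platter is held level over the scale, and its beads sit over the spider arms. I'll centre it by 1 mm and lower it.

{"api": "nudge_tcp", "payload": {
  "increments": {"sx":[0.0008,0.0008,0.0008,0.0008,0.0008,0.0008,0.0008],"sy":[0.0007,0.0007,0.0007,0.0007,0.0007,0.0007,0.0007],"sz":[0.005,0.012,0.02,0.027,0.032,0.036,0.036],"yaw":[0,0,0,0,0,0,0],"aperture":[0.04,0.04,0.04,0.04,0.04,0.04,0.04]}
}}

```text
clock: 6.08
tool_pos: [0.5743, -0.1418, 0.1793]
orientation: [180.0, 0.0, -49.0]
force: [0.3, -0.7, -3.0]
opening: 0.056
gripper_force: 29.9
```

{"api": "nudge_tcp", "payload": {
  "increments": {"sx":[0,0,0,0,0,0],"sy":[0,0,0,0,0,0],"sz":[0.003,0.006,0.008,0.009,0.009,0.009],"yaw":[0,0,0,0,0,0],"aperture":[0.04,0.04,0.04,0.04,0.04,0.04]}
}}

```text
clock: 6.82
tool_pos: [0.5745, -0.1418, 0.1706]
orientation: [-180.0, -0.0, -49.0]
force: [-0.2, -0.1, -3.8]
opening: 0.0562
gripper_force: 29.9
```

{"api": "nudge_tcp", "payload": {
  "increments": {"sx":[0,0,0,0],"sy":[0,0,0,0],"sz":[0.001,0.002,0.002,0.002],"yaw":[0,0,0,0],"aperture":[0.04,0.04,0.04,0.04]}
}}

```text
clock: 7.32
tool_pos: [0.5745, -0.1418, 0.1686]
orientation: [180.0, -0.0, -49.0]
force: [-0.4, 0.1, -3.4]
opening: 0.0562
gripper_force: 29.9
```

```bash
python3 -c "
from h import *;o=status.get_obs();print(o['force'],o['moment'])"
```

```text
[-0.394379    0.07221154 -3.39782783] [-0.08810756  0.00760663 -0.0083696 ]
```

{"api": "nudge_tcp", "payload": {
  "increments": {"sx":[0,0,0],"sy":[0,0,0],"sz":[0.001,0.002,0.002],"yaw":[0,0,0],"aperture":[0.04,0.04,0.04]}
}}

```text
clock: 7.7
tool_pos: [0.5745, -0.142, 0.1669]
orientation: [180.0, -0.0, -49.0]
force: [-2.2, -1.1, 1.3]
opening: 0.056
gripper_force: 30.0
```

{"api": "nudge_tcp", "payload": {
  "increments": {"sx":[0,0,0],"sy":[0,0,0],"sz":[0.001,0.002,0.002],"yaw":[0,0,0],"aperture":[0.04,0.04,0.04]}
}}

```text
clock: 8.07
tool_pos: [0.5744, -0.142, 0.1648]
orientation: [180.0, -0.0, -49.0]
force: [-3.4, -1.4, 5.2]
opening: 0.0563
gripper_force: 30.1
```

```bash
python3 -c "
from h import *;o=status.get_obs();print(o['force'],o['moment'])"
```

```text
[-3.43864657 -1.36224956  5.19985409] [-0.86343042  1.2765577  -0.01674229]
```

{"api": "nudge_tcp", "payload": {
  "increments": {"sx":[0,-0.0004,-0.0004,-0.0004,-0.0004],"sy":[0,0.0012,0.0012,0.0012,0.0012],"sz":[-0.003,-0.003,-0.001,0,0],"yaw":[0,0,0,0,0],"aperture":[0.04,0.04,0.04,0.04,0.04]}
}}

```text
clock: 8.7
tool_pos: [0.573, -0.1424, 0.1644]
orientation: [180.0, 0.0, -49.0]
force: [-3.6, -2.2, 2.4]
opening: 0.0558
gripper_force: 30.0
```

```bash
python3 -c "
from h import *;o=status.get_obs();print(o['force'],o['moment'],o['tool_pos'])"
```

```text
[-3.64063462 -2.20126169  2.35494504] [-0.98599901  1.29037094 -0.03172585] [ 0.57300806 -0.14238339  0.16444207]
```

{"api": "nudge_tcp", "payload": {
  "increments": {"sx":[0,-0.0002,-0.0002,-0.0002],"sy":[0.0006,0.0014,0.0014,0.0014],"sz":[0,0,0,0],"yaw":[0,0,0,0],"aperture":[0.04,0.04,0.04,0.04]}
}}

```text
clock: 9.2
tool_pos: [0.5727, -0.1428, 0.1648]
orientation: [-179.9, -0.0, -49.0]
force: [-0.3, -0.1, 0.6]
opening: 0.0563
gripper_force: 30.0
```

```bash
python3 -c "
from h import *;o=status.get_obs();print(o['force'],o['moment'],o['tool_pos'])
for n in('scene','side'):
    s=snap(n);W=cloud(s);m=(abs(W[...,2]-.136)<.006)&(np.hypot(W[...,0]-.574,W[...,1]+.142)<.09)
    p=W[m];c,*_=np.linalg.lstsq(np.c_[p,np.ones(len(p))][:,[0,1,3]],p[:,2],rcond=None);print(n,len(p),cv2.minEnclosingCircle(p[:,:2].astype('float32')),c.round(4), np.c_[.573,-.142,1]@c)
"
```

```text
[-0.31177754 -0.12667492  0.60413857] [ 0.17135619 -0.00526392 -0.01131576] [ 0.57265829 -0.1428024   0.16476251]
scene 2745 ((0.5715325474739075, -0.1421123445034027), 0.07884043455123901) [0.0059 0.0155 0.1371] [0.13824346]
side 1406 ((0.5723384618759155, -0.14076364040374756), 0.07816602289676666) [ 0.0078 -0.0154  0.1309] [0.13757513]
```

{"api": "nudge_tcp", "payload": {
  "increments": {"sx":[0,0,0],"sy":[0,0,0],"sz":[0.001,0.002,0.002],"yaw":[0,0,0],"aperture":[0.04,0.04,0.04]}
}}

```text
clock: 9.68
tool_pos: [0.5723, -0.143, 0.1625]
orientation: [-180.0, -0.0, -49.0]
force: [2.3, 0.2, 1.1]
opening: 0.0565
gripper_force: 30.0
```

```bash
python3 -c "
from h import *;o=status.get_obs();print(o['force'],o['moment'],o['tool_pos'])"
```

```text
[2.25570877 0.22567129 1.08748019] [ 0.19268134 -0.56469927 -0.15970176] [ 0.57233829 -0.1430111   0.16253181]
```

{"api": "nudge_tcp", "payload": {
  "increments": {"sx":[0,0,0],"sy":[0,0,0],"sz":[0.001,0.001,0.001],"yaw":[0,0,0],"aperture":[0.04,0.04,0.04]}
}}

```text
clock: 10.05
tool_pos: [0.5719, -0.1428, 0.1605]
orientation: [180.0, 0.1, -49.0]
force: [5.2, 0.4, -9.0]
opening: 0.0563
gripper_force: 29.9
```

```bash
python3 -c "
from h import *;o=status.get_obs();print(o['force'],o['moment'],o['tool_pos'])"
```

```text
[ 5.19917968  0.39746517 -8.98163017] [ 0.25483156 -1.62408751 -0.14410367] [ 0.57189994 -0.14281473  0.16053749]
```

{"api": "nudge_tcp", "payload": {
  "increments": {"sx":[0.0005,0.001,0.001,0.001],"sy":[-0.0006,-0.0011,-0.0011,-0.0011],"sz":[0.0005,0.001,0.001,0.001],"yaw":[0,0,0,0],"aperture":[0.04,0.04,0.04,0.04]}
}}

```text
clock: 10.55
tool_pos: [0.5727, -0.143, 0.1599]
orientation: [179.9, 0.1, -49.0]
force: [0.2, 0.5, -9.6]
opening: 0.056
gripper_force: 29.8
```

```bash
python3 -c "
from h import *;o=status.get_obs();print(o['force'],o['moment'],o['tool_pos'])
for n in('scene','side'):
    s=snap(n);W=cloud(s);m=(abs(W[...,2]-.132)<.006)&(np.hypot(W[...,0]-.574,W[...,1]+.142)<.09)
    p=W[m];c,*_=np.linalg.lstsq(np.c_[p,np.ones(len(p))][:,[0,1,3]],p[:,2],rcond=None);print(n,len(p),cv2.minEnclosingCircle(p[:,:2].astype('float32')),c.round(4), np.c_[.573,-.142,1]@c)
"
```

```text
[ 0.24538578  0.52636049 -9.58090245] [ 0.31897902  0.00765094 -0.10495355] [ 0.57273319 -0.14300512  0.1599057 ]
scene 2722 ((0.5726841688156128, -0.14323854446411133), 0.07872636616230011) [0.0014 0.0146 0.1346] [0.13328987]
side 1384 ((0.57342928647995, -0.14059966802597046), 0.07784310728311539) [ 0.0025 -0.0124  0.1295] [0.13275126]
```

{"api": "nudge_tcp", "payload": {
  "increments": {"sx":[0,0,0],"sy":[0,0,0],"sz":[0.001,0.001,0.001],"yaw":[0,0,0],"aperture":[0.04,0.04,0.04]}
}}

```text
clock: 11.02
tool_pos: [0.573, -0.143, 0.1594]
orientation: [180.0, 0.0, -49.0]
force: [-3.3, 1.5, -6.9]
opening: 0.0563
gripper_force: 29.9
```

{"api": "nudge_tcp", "payload": {
  "increments": {"sx":[0,0,0],"sy":[0,0,0],"sz":[0.001,0.001,0.001],"yaw":[0,0,0],"aperture":[0.04,0.04,0.04]}
}}

```text
clock: 11.4
tool_pos: [0.5731, -0.1431, 0.1592]
orientation: [180.0, 0.0, -49.0]
force: [-6.0, 3.2, -1.5]
opening: 0.0561
gripper_force: 30.0
```

```bash
python3 -c "
from h import *;o=status.get_obs();print(o['force'],o['moment'],o['tool_pos'])"
```

```text
[-6.01293302  3.19149368 -1.49054982] [ 1.06819242  2.31639136 -0.1419409 ] [ 0.57308506 -0.14308773  0.15917007]
```

{"api": "nudge_tcp", "payload": {
  "increments": {"sx":[-0.001,-0.001,-0.001,-0.001],"sy":[0.0002,0.0002,0.0002,0.0002],"sz":[0,0.001,0.002,0.002],"yaw":[0,0,0,0],"aperture":[0.04,0.04,0.04,0.04]}
}}

```text
clock: 11.9
tool_pos: [0.573, -0.1428, 0.1576]
orientation: [-180.0, -0.1, -49.0]
force: [-5.9, -0.0, 2.7]
opening: 0.0561
gripper_force: 30.0
```

```bash
python3 -c "
from h import *;o=status.get_obs();print(o['force'],o['moment'],o['tool_pos'])"
```

```text
[-5.92427957 -0.0139184   2.69433975] [ 0.19291901  2.40031655 -0.07694668] [ 0.57297997 -0.14282657  0.15760996]
```

{"api": "nudge_tcp", "payload": {
  "increments": {"sx":[0,0,0,0,0,0,0],"sy":[0,0,0,0,0,0,0],"sz":[-0.001,-0.002,-0.002,-0.002,-0.002,-0.002,-0.002],"yaw":[0,0,0,0,0,0,0],"aperture":[0.04,0.04,0.07,0.088,0.088,0.088,0.088]}
}}

```text
clock: 12.78
tool_pos: [0.573, -0.1424, 0.1586]
orientation: [-180.0, -0.0, -49.0]
force: [-1.0, -0.2, 0.4]
opening: 0.0875
gripper_force: 0.0
```

```bash
python3 -c "
from h import *;o=status.get_obs();print(o['force'],o['moment'],o['tool_pos'])
for n in('scene','side'):
    s=snap(n);W=cloud(s);m=(abs(W[...,2]-.132)<.006)&(np.hypot(W[...,0]-.574,W[...,1]+.142)<.09)
    p=W[m];c,*_=np.linalg.lstsq(np.c_[p,np.ones(len(p))][:,[0,1,3]],p[:,2],rcond=None);print(n,len(p),cv2.minEnclosingCircle(p[:,:2].astype('float32')),c.round(4), np.c_[.573,-.142,1]@c)
"
```

```text
[-0.96168863 -0.22711649  0.4243303 ] [-0.05248398  0.06180772  0.06460782] [ 0.57298084 -0.14243909  0.15861139]
scene 2760 ((0.5731894373893738, -0.14371727406978607), 0.08006059378385544) [0.0038 0.0089 0.1315] [0.13246579]
side 1429 ((0.5729313492774963, -0.14039288461208344), 0.0776771828532219) [ 0.0039 -0.0138  0.1278] [0.13200637]
```

{"api": "nudge_tcp", "payload": {
  "increments": {"sx":[0,0,0,-0.06,-0.12,-0.12,-0.12],"sy":[0,0,0,0,0,0,0],"sz":[-0.01,-0.04,-0.08,-0.12,-0.12,-0.12,-0.12],"yaw":[0,0,0,0,0,0,0],"aperture":[0.088,0.088,0.088,0.088,0.088,0.088,0.088]}
}}

```text
clock: 13.75
tool_pos: [0.4942, -0.0515, 0.2796]
orientation: [-179.9, -0.1, -48.9]
force: [-0.5, -0.0, -0.1]
opening: 0.0875
gripper_force: 0.0
```

Run:
```python
from h import *
for n in('scene','side'):
    s=snap(n);W=cloud(s);m=(abs(W[...,2]-.132)<.005)&(np.hypot(W[...,0]-.574,W[...,1]+.142)<.09)
    p=W[m];c,*_=np.linalg.lstsq(np.c_[p,np.ones(len(p))][:,[0,1,3]],p[:,2],rcond=None);print(n,len(p),cv2.minEnclosingCircle(p[:,:2].astype('float32')),c.round(4), np.c_[.573,-.142,1]@c)
    i=s['frame'][150:330,190:390] if n=='scene' else s['frame'][100:280,220:420]
    cv2.imwrite('pics/f_%s.png'%n,i[:,:,::-1])
a=np.hstack([cv2.resize(cv2.imread('pics/f_%s.png'%n),(400,360),interpolation=3) for n in('scene','side')])
cv2.imwrite('pics/final.png',a)
```

```text
scene 4250 ((0.5725094676017761, -0.14207011461257935), 0.07918787002563477) [0.001  0.0084 0.1332] [0.13259715]
side 1568 ((0.5731514692306519, -0.14127832651138306), 0.07760509103536606) [ 0.0035 -0.0087  0.1286] [0.13185576]
```

View pics/final.png

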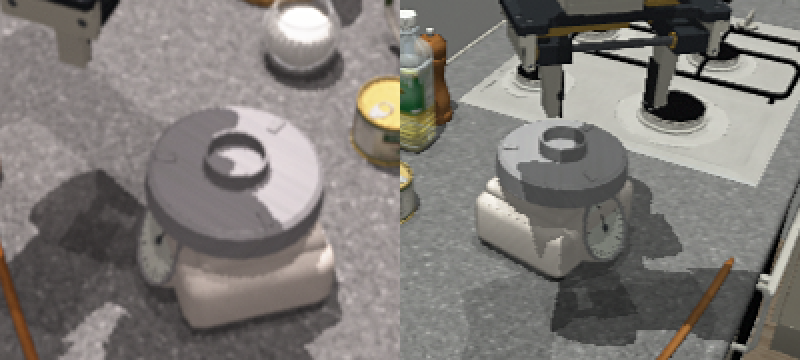

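The platter sits level and home: its ring is at (238,155) in the scene panel, its top measures 132 mm, and the gripper is clear.

```bash
python3 -c "
from plant import job;print(job.close_job())"
```

```text
the job is handed in; nothing more can be done
None
```

The platter is back on the scale and the job is handed in at about 14 s; no verdict was returned. The catch snapped, the platter sits level with its top at about 132 mm (the home height), the gripper is clear, and I saw no bystander touched.

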